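# Set the batch counter to four

## Task

The next load for the ultrasonic cleaner is batch four. Turn the blue knob of the batch counter until the four dots stand in the middle of its little window, then let go. Leave the counter with the red knob as it is.

Things in the scene. Friction and masses are not known exactly. Their poses are not given: they have to be found in the camera images.
- blue_knob (a point): Blue round fluted knob to turn, 41 mm across, on a white counter box with dark grey cover (124 x 124 mm, fixed to the worktop, top at 44 mm). Point: on the knob's vertical axis, 70 mm above the worktop, a good grip height; the knob spans 46 to 84 mm. Grip in any direction: only the flat cover lies within 60 mm of the axis. A white drum under the cover turns with the knob, as does this frame.
- blue_dial (a joint): Angle of blue knob and drum, rad, growing counter-clockwise seen from above. Numbers 1 to 6 are groups of black dots 45 degrees apart; n is mid-window at (n - 1) x 0.785, so four at 2.356; stops at -0.15 and 4.08. Counter-clockwise brings higher numbers. Starts at 0.95 to 1.85 (two to past three): turn 0.5 to 1.4 counter-clockwise, in one grasp. No clicks; friction 0.05 N m holds it.
- blue_window (a point): Middle of the window in the blue counter's cover, 44 mm above the worktop, 40 mm from the knob's axis on the side roughly facing the robot. It measures 24 mm (radially) by 26 mm and has a yellow frame with a yellow tick at the middle of either side. The dots are 6 mm across, 7 mm below the cover's top. x points from here to the knob's axis, z up.
- red_rim (a point): Point on the rim of the red knob of a second counter, like the first but for the colour: 20 mm from its axis, 70 mm above the worktop; turns with that knob; x points from the axis out to the point. Leave this one as it is. Either counter may stand on the left.

How it is judged:
By the outcome, as a careful person would: the job done as asked, in the order asked, and still so for the second after the job is handed in, with the robot touching nothing.
It also fails if it takes over 32 s, if anything falls off the work surface, if the arm or the gripper's body presses on something with over 40 N, if the wrist force passes 120 N, or if a joint passes its speed limit or range.

## Robot

A 6-joint arm with a two-finger parallel gripper is mounted at the origin on a cart in front of the work surface, level with it; the furniture and walls round the work are solid. World frame = base frame: x ahead of the robot, y to its left, z up, the work surface at z = 0. Lengths are in m, angles in degrees, forces in N, time in s.
With the tool pointing down it reaches from about 0.4 to 0.825 m from the base axis. Payload 7 kg.
Tool frame: the origin (TCP) lies between the finger pads; the fingertips stand ctrl.nose_length ahead of it and the grasp point (between the pads) lies 2 mm behind it (ctrl.nose_length is the distance from the TCP to the fingertips, in m); z points along the fingers, y is the line along which they close (so a half turn about z gives the same grasp; the last joint's range is limited). The gripper opens to 88 mm and grips with 3 to 60 N. Pads are 19 mm wide; open, the fingers measure 130 mm over their backs; the gripper's body (78 mm by 193 mm) begins 47 mm behind the grasp point.
Start: joints at [-49.441, 20.546, 0.682, 0, -70.136, -16.507], TCP at [0.275, -0.616, 0.244] pointing down, gripper open.
Joint ranges: [-176.03, 176.03], [-82.01, 121.73], [-58.28, 71.71], [-173.87, 95.51], [-174.79, -0.11], [-173.66, 173.66]. Speed limits (degrees/s): [136.94, 136.94, 172.46, 180, 180, 180].

## Interface

Orientations are given as [roll, pitch, yaw] about the fixed x, y, z axes, in that order (R = Rz(yaw) Ry(pitch) Rx(roll)).
In Python, from plant import ctrl gives the robot as it stands.
- The arm moves only by the tool apply_moves, never from a script. Its argument "commands" is a list of rows, each a list of 3 entries, a list of its own where there are three numbers: the shift along the world's x, y, z in cm, then the turn about the world's z in rad, then the closure, from 0 (fully open) to 1 (shut). In form: [[[x, y, z], turn, jaw], ...]. A call has 1 to 20 rows; each row is the pose to reach, as a shift and turn from the pose commanded when the call began; what a row does not reach only later rows make up. A row lasts 1/12 s, in which the tool goes at most 41.7 mm and 7.16 degrees, less where a joint would pass 70% of its speed; a pose out of reach is approached as far as the arm can. A call with a gripper value outside its range is refused whole. The fingers move at their own pace and stop on an object; the grip force is fixed at half the most. Time passes only in rows, so rows that repeat a pose let the fingers close. It gives the time, the measured TCP pose, the force, the opening and the grip force at its end, in the units of the state.
- ctrl.get_obs(): the state, without advancing time (a new reading comes with each control period).
- ctrl.snapshot(name): name is "scene" or "top"; returns a dict with "img" (400x640x3 uint8, red, green, blue), "fx", "fy", "cx", "cy" (pixels), "T" (4x4, takes a point from camera to world coordinates). Camera axes: x right, y up, looking along -z (the intrinsics and any distortion apply to the point x, -y, -z); pixel columns grow to the right and rows downward; lengths in m; the calibration is good to about 2 mm. A picture is of the moment at which its call begins. There is no depth.
- ctrl.close_job(): hands the job in; it is judged then, once.
Trained networks look in a picture, given as the dict that the camera call returned (one of the last four; its "shot" number tells which), for a name from the list of things; names that differ only in an ending like _2 or _b are one class to them, and where a whole thing is asked for, a point or a joint stands for the part that bears it (a point fixed in the world has none). Each returns a list of dicts, best first, with "score" (0 to 1); they miss things now and then, are a little off and sometimes report something else, mostly with a low value. They report only what shows in the picture. A call takes as long as a camera call.
- ctrl.search_frame(picture, target): "at" ([column, row] in pixels, amid what is visible of it).
- ctrl.spot_point(picture, target): "at" ([column, row] in pixels: a listed point, or the origin of a listed thing).
The state is a dict: "clock": time; "joint_pos": joint angles; "qvel": joint speeds; "tau": joint torques, N m; "tool_pos": TCP position; "orientation": TCP orientation; "force": force on the tool from outside, world axes, zero at the start; "moment": the same for the moment, N m; "opening": finger opening in m; "gripper_force": force on a finger pad.
Only numpy, scipy, OpenCV 4.12 (cv2) and the standard library are available. Lean on these libraries where they do the work, as an engineer would, in place of code of your own. Each camera call takes 0.05 s, during which the arm holds its last target. There are 200 camera calls.

## Working session

There is one attempt and no reset: what is moved stays moved. The work goes in short steps, Python scripts to look and compute and a tool call to move; the robot and the scene stay as the last step left them, time stands still between calls to the robot, and variables do not carry over. Pictures are saved under pics/ and viewed, at most 10 in all, crops included, and the job is handed in when it is done.

Besides the shell and the picture viewer there is one more tool, called after "Emit:" as a command line: name --argument value ..., lists and objects as JSON in quotes. apply_moves: Moves the arm, as the interface text tells. Its arguments: {"type":"object","properties":{"commands":{"type":"array"}},"required":["commands"]}

```bash
mkdir -p pics; cat > h.py <<'E'
import numpy as np, cv2
from plant import ctrl
def ray(s,uv):
    T=np.array(s["T"]);d=np.array([(uv[0]-s["cx"])/s["fx"],-(uv[1]-s["cy"])/s["fy"],-1.])
    return T[:3,3],T[:3,:3]@d
def atz(s,uv,z):
    o,d=ray(s,uv);return o+d*(z-o[2])/d[2]
def proj(s,p):
    T=np.array(s["T"]);c=T[:3,:3].T@(np.array(p)-T[:3,3])
    return [s["cx"]+s["fx"]*c[0]/-c[2], s["cy"]-s["fy"]*c[1]/-c[2]]
def save(s,n,crop=None,k=1):
    im=s["img"][:,:,::-1]
    if crop: a,b,c,d=crop; im=im[b:d,a:c]
    cv2.imwrite(f"pics/{n}.png",cv2.resize(np.ascontiguousarray(im),None,fx=k,fy=k,interpolation=cv2.INTER_CUBIC))
E
python3 - <<'E'
from h import *
np.set_printoptions(precision=4,suppress=True)
for c in("scene","top"):
    s=ctrl.snapshot(c); save(s,c+"0"); print(c,[k for k in s],s["fx"],s["T"][:3] if hasattr(s["T"],'shape') else s["T"])
    for t,z in(("blue_knob",.07),("blue_window",.044),("red_rim",.07)):
        for r in ctrl.spot_point(s,t)[:2]: print(t,r,atz(s,r["at"],z))
o=ctrl.get_obs();print(o["clock"],o["tool_pos"],o["orientation"],o["opening"],ctrl.nose_length)
E
```

```text
scene ['img', 'fx', 'fy', 'cx', 'cy', 'T', 'shot'] 361.390725746644 [[-0.7317  0.3126 -0.6057 -0.0019]
 [-0.6816 -0.3304  0.6529  0.6917]
 [ 0.004   0.8906  0.4548  0.4506]]
blue_knob {'at': [291.2, 218.2], 'score': 0.79} [0.4846 0.2462 0.07  ]
blue_window {'at': [309.3, 235.3], 'score': 0.56} [0.4393 0.2386 0.044 ]
red_rim {'at': [365.4, 191.3], 'score': 0.73} [0.4485 0.0332 0.07  ]
red_rim {'at': [307.1, 235.0], 'score': 0.35} [0.4149 0.2697 0.07  ]
top ['img', 'fx', 'fy', 'cx', 'cy', 'T', 'shot'] 492.90939068856903 [[ 0.0291  0.997  -0.0714  0.4651]
 [-0.9989  0.0316  0.0341  0.1613]
 [ 0.0363  0.0704  0.9969  0.9459]]
red_rim {'at': [384.6, 245.7], 'score': 0.9} [0.4546 0.0218 0.07  ]
0.4 [ 0.2751 -0.6163  0.2434] [ 179.9853   -0.0023 -155.9484] 0.08743606730209781 0.017
```

View pics/scene0.png

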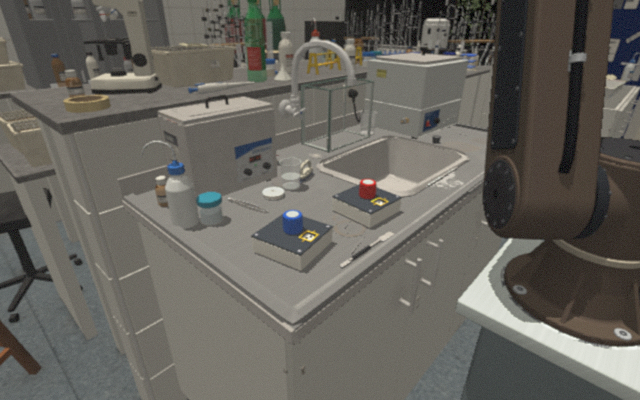

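View pics/top0.png

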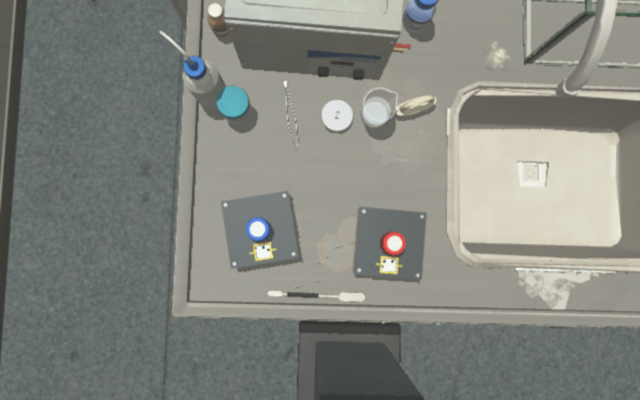

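The top view shows the blue counter on the left (knob at 258,229, window at 263,252) and the red one on the right (394,243). The scene view shows the same, with the blue knob at (292,218). Next I'll refine the positions and zoom in on the window.

```bash
python3 - <<'E'
from h import *
np.set_printoptions(precision=4,suppress=True)
s=ctrl.snapshot("top"); a=ctrl.snapshot("scene")
h=cv2.cvtColor(s["img"],cv2.COLOR_RGB2HSV).astype(int)
m=((h[...,0]>100)&(h[...,0]<130)&(h[...,1]>120)).astype(np.uint8)
m[:200]=0;m[260:]=0
m[:,:230]=0;m[:,290:]=0
c,_=max(((c,cv2.contourArea(c)) for c in cv2.findContours(m,0,2)[0]),key=lambda t:t[1])
print(cv2.minEnclosingCircle(c)); ys,xs=np.where(m)
(u,v),r=cv2.minEnclosingCircle(c); print(atz(s,(u,v),.084),atz(s,(u,v),.07))
y=((h[...,0]>18)&(h[...,0]<35)&(h[...,1]>120)&(h[...,2]>100)).astype(np.uint8);y[:230]=0;y[280:]=0;y[:,:240]=0;y[:,290:]=0
c=np.argwhere(y)[:,::-1].astype(np.float32); w=cv2.minAreaRect(c);print(w,atz(s,w[0],.044))
h=cv2.cvtColor(a["img"],cv2.COLOR_RGB2HSV).astype(int)
m=((h[...,0]>100)&(h[...,0]<130)&(h[...,1]>120));m[:195]=0;m[245:]=0;m[:,:270]=0;m[:,315:]=0
ys,xs=np.where(m);print("scene blue",xs.min(),xs.max(),ys.min(),ys.max(),atz(a,((xs.min()+xs.max())/2,(ys.min()+ys.max())/2),.066))
A=save(s,"a",(218,190,308,270),1); save(a,"b",(250,190,340,270),1)
i=[cv2.resize(cv2.imread(f"pics/{n}.png"),None,fx=4.4,fy=4.4,interpolation=cv2.INTER_CUBIC) for n in"ab"]
cv2.imwrite("pics/ab.png",np.hstack(i))
E
```

```text
((257.5928955078125, 228.63661193847656), 11.707950592041016)
[0.478  0.2466 0.084 ] [0.4782 0.2479 0.07  ]
((262.43243408203125, 250.5946044921875), (15.45350456237793, 17.426292419433594), 80.53767395019531) [0.4391 0.2402 0.044 ]
scene blue 283 301 212 233 [0.4755 0.2526 0.066 ]
```

View pics/ab.png

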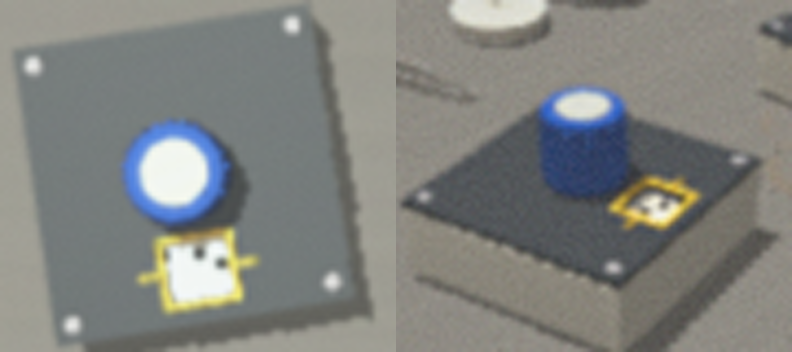

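```bash
python3 - <<'E'
from h import *
np.set_printoptions(precision=4,suppress=True)
def f(p): return (218+(p[0]+.5)/4.4-.5,190+(p[1]+.5)/4.4-.5)
s=ctrl.snapshot("top"); a=ctrl.snapshot("scene")
sc=np.array([atz(s,f(p),.044)[:2] for p in[(32,65),(292,24),(332,281),(72,325)]]);print(sc,sc.mean(0))
ax=sc.mean(0);print("knob top",atz(s,f((174,172)),.084),atz(a,(250+(583-396)/4.4,190+105/4.4),.084))
tm=(atz(s,f((143,279)),.044)+atz(s,f((254,261)),.044))[:2]/2;print("ticks mid",tm,np.linalg.norm(tm-ax))
for p in[(200,253),(222,263),(165,255)]:
  d=atz(s,f(p),.037)[:2]-ax;w=tm-ax
  print(p,np.hypot(*d),np.arctan2(w[0]*d[1]-w[1]*d[0],w@d))
# rectified: rows radial, cols tangential, 0.1mm... 
w=(tm-ax)/np.linalg.norm(tm-ax);t=np.array([-w[1],w[0]])
out=[]
for q in(s,a):
  g=np.array([[proj(q,[*(ax+w*(r/1e3)+t*(u/1e3)),.037]) for u in np.arange(-20,20,.1)] for r in np.arange(22,58,.1)],np.float32)
  out.append(cv2.remap(q["img"][:,:,::-1].copy(),g[...,0],g[...,1],cv2.INTER_CUBIC))
cv2.imwrite("pics/rect.png",np.hstack(out))
E
```

```text
[[0.5209 0.3115]
 [0.5414 0.2048]
 [0.4354 0.1846]
 [0.4145 0.2906]] [0.4781 0.2479]
knob top [0.4779 0.2473 0.084 ] [0.4778 0.2484 0.084 ]
ticks mid [0.4384 0.2397] 0.040486074059531675
(200, 253) 0.033750301120913595 0.03295055361840286
(222, 263) 0.04051768484870544 0.2341220282803855
(165, 255) 0.03466356836758809 -0.3935493477434991
```

View pics/rect.png

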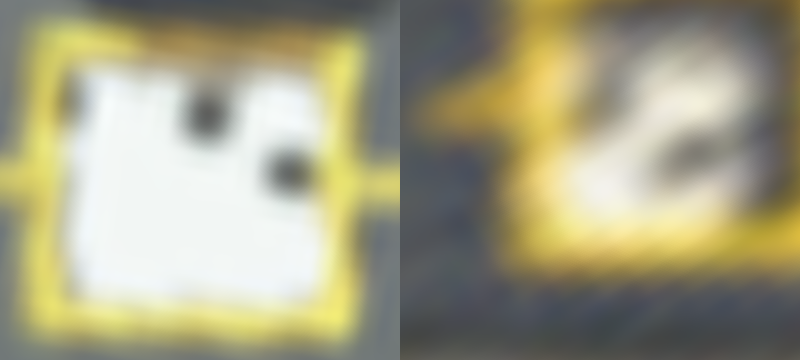

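Axis at (0.478, 0.248). The rectified window shows the group of three's inner and middle dots, with its centre about 0.23 rad past the middle. The first dot of four is at the left edge. So the dial is at about 1.80 and needs about +0.55 rad. I'll approach now.

Emit:
apply_moves --commands '[[[18,30,0],-0.5,0],[[18,30,0],-0.5,0],[[18,30,0],-0.5,0],[[18,30,0],-0.5,0],[[18,30,0],-0.5,0],[[18,30,0],-0.5,0],[[18,30,0],-0.5,0],[[18,30,0],-0.5,0],[[20.3,86.4,0],-0.5,0],[[20.3,86.4,0],-0.5,0],[[20.3,86.4,0],-0.5,0],[[20.3,86.4,0],-0.5,0],[[20.3,86.4,0],-0.5,0],[[20.3,86.4,0],-0.5,0],[[20.3,86.4,0],-0.5,0],[[20.3,86.4,0],-0.5,0],[[20.3,86.4,0],-0.5,0],[[20.3,86.4,0],-0.5,0],[[20.3,86.4,0],-0.5,0],[[20.3,86.4,0],-0.5,0]]'

```text
clock: 2.27
tool_pos: [0.4725, 0.1639, 0.2442]
orientation: [179.9, 0.1, 175.4]
force: [0.8, -0.5, 0.6]
opening: 0.0875
gripper_force: 0.0
```

Emit:
apply_moves --commands '[[[0.3,4,-4],0,0],[[0.3,4,-8],0,0],[[0.3,4,-8],0,0],[[0.3,4,-8],0,0],[[0.3,4,-8],0,0]]'

```text
clock: 2.68
tool_pos: [0.4761, 0.2013, 0.1641]
orientation: [-179.9, -0.0, 175.4]
force: [0.2, 0.3, 0.7]
opening: 0.0874
gripper_force: 0.0
```

Emit:
apply_moves --commands '[[[0.2,2.5,0],0,0],[[0.2,4.6,0],0,0],[[0.2,4.6,0],0,0],[[0.2,4.6,0],0,0],[[0.2,4.6,0],0,0]]'

```text
clock: 3.1
tool_pos: [0.4785, 0.2472, 0.1653]
orientation: [179.9, 0.1, 175.4]
force: [-0.1, -0.6, -0.4]
opening: 0.0881
gripper_force: 0.0
```

Emit:
apply_moves --commands '[[[0,0,-3],0,0],[[0,0,-6],0,0],[[0,0,-8.5],0,0],[[0,0,-9.6],0,0],[[0,0,-9.6],0,0],[[0,0,-9.6],0,0]]'

```text
clock: 3.6
tool_pos: [0.4782, 0.2469, 0.0681]
orientation: [-180.0, 0.0, 175.4]
force: [0.5, 1.2, 0.3]
opening: 0.0873
gripper_force: 0.0
```

Emit:
apply_moves --commands '[[[0,0.1,0],0,0.3],[[0,0.1,0],0,0.6],[[0,0.1,0],0,1],[[0,0.1,0],0,1],[[0,0.1,0],0,1],[[0,0.1,0],0,1],[[0,0.1,0],0,1],[[0,0.1,0],0,1],[[0,0.1,0],0,1],[[0,0.1,0],0,1]]'

```text
clock: 4.43
tool_pos: [0.4777, 0.2481, 0.0676]
orientation: [-179.9, -0.0, 175.4]
force: [-0.5, -4.5, 3.5]
opening: 0.0398
gripper_force: 30.0
```

Gripped cleanly (opening 40 mm, small forces). Turning +0.55 rad.

Emit:
apply_moves --commands '[[[0,0,0],0.07,1],[[0,0,0],0.14,1],[[0,0,0],0.21,1],[[0,0,0],0.28,1],[[0,0,0],0.35,1],[[0,0,0],0.42,1],[[0,0,0],0.49,1],[[0,0,0],0.55,1],[[0,0,0],0.55,1],[[0,0,0],0.55,1],[[0,0,0],0.55,1]]'

```text
clock: 5.35
tool_pos: [0.4778, 0.2479, 0.0676]
orientation: [-180.0, -0.1, -153.2]
force: [2.3, -5.8, 3.1]
opening: 0.0401
gripper_force: 30.0
```

```bash
cat >> h.py <<'E'
def rect(name,cams=("top","scene"),ax=np.array([.478,.248]),tm=np.array([.4384,.2397])):
    w=(tm-ax)/np.linalg.norm(tm-ax);t=np.array([-w[1],w[0]]);out=[]
    for c in cams:
        q=ctrl.snapshot(c);im=q["img"][:,:,::-1].astype(np.float32)
        for _ in range(3): im=im+ctrl.snapshot(c)["img"][:,:,::-1]
        g=np.array([[proj(q,[*(ax+w*(r/1e3)+t*(u/1e3)),.037]) for u in np.arange(-20,20,.1)] for r in np.arange(22,58,.1)],np.float32)
        out.append(cv2.remap(im/4,g[...,0],g[...,1],cv2.INTER_CUBIC))
    cv2.imwrite(f"pics/{name}.png",np.hstack(out)); return out
E
python3 - <<'E'
from h import *
rect("rect2"); s=ctrl.snapshot("scene"); save(s,"c",(250,190,340,270),4)
i=cv2.imread("pics/rect2.png"); j=cv2.resize(cv2.imread("pics/c.png"),(400,360)); k=cv2.resize(i,(800,360))
cv2.imwrite("pics/v2.png",np.hstack([i[:,400:],j]))
E
```

```text
[ WARN:0@7.739] global loadsave.cpp:1063 imwrite_ Unsupported depth image for selected encoder is fallbacked to CV_8U.
```

View pics/v2.png

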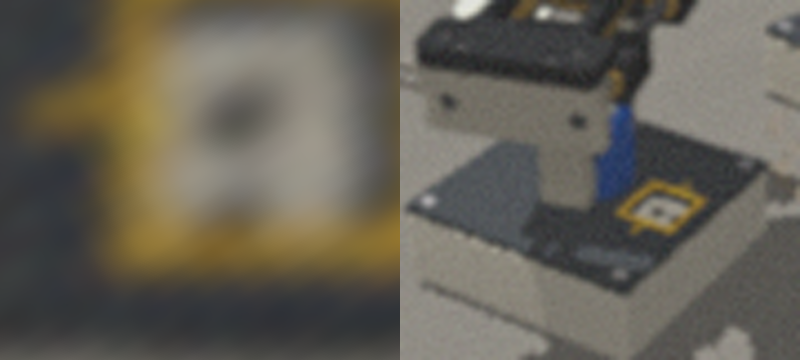

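Emit:
apply_moves --commands '[[[0,0,0],0,0],[[0,0,0],0,0],[[0,0,0],0,0],[[0,0,0],0,0],[[0,0,0],0,0],[[0,0,0],0,0],[[0,0,4],0,0],[[0,0,8],0,0],[[0,0,12],0,0],[[0,-4,12],0,0],[[0,-8,12],0,0],[[0,-12,12],0,0],[[0,-16,12],0,0],[[0,-20,12],0,0],[[0,-24,12],0,0],[[0,-28,12],0,0],[[0,-32,12],0,0],[[0,-32,12],0,0],[[0,-32,12],0,0]]'

```text
clock: 7.38
tool_pos: [0.4775, -0.0734, 0.1875]
orientation: [180.0, -0.0, -153.3]
force: [-0.5, -0.5, -0.4]
opening: 0.0878
gripper_force: 0.0
```

```bash
python3 - <<'E' 2>/dev/null
from h import *
rect("rect3")
E
```

```text
(no output)
```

View pics/rect3.png

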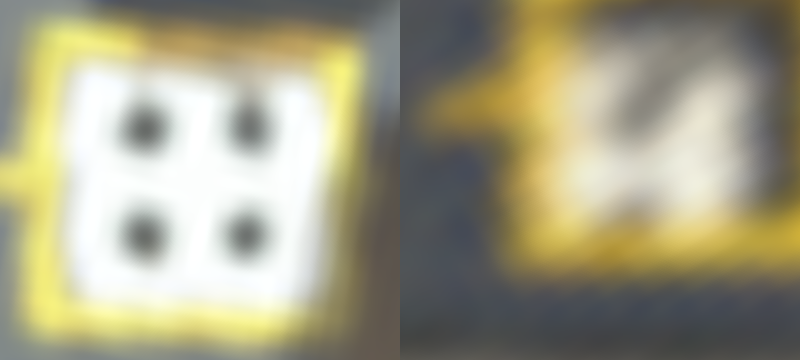

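The rectified top view shows the four dots as a square in the window. Their columns, about 144 and 248, put the centre at about 196 against the mid-window 200. That is a 0.01 rad offset, within the measurement error. The red counter is untouched and the arm is clear, so I'm handing in.

```bash
python3 -c "
from plant import ctrl
print(ctrl.close_job())"
```

```text
the job is handed in; nothing more can be done
None
```

The blue counter's four dots stand in the middle of the window, about 0.01 rad off by the camera. The knob is released, the red counter was left alone, and the job was handed in at about 8 s of the 32 s allowed.

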